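# Prime a bearing feed track: push the first bearing down onto its escapement

## Robot

A 6-joint arm with a two-finger parallel gripper is mounted at the origin on a cart in front of the work surface, level with it; the furniture and walls round the work are solid. World frame = base frame: x ahead of the robot, y to its left, z up, the work surface at z = 0. Lengths are in mm, angles in rad, forces in N, time in s.
With the tool pointing down it reaches from about 400 to 925 mm from the base axis. Payload 12.5 kg.
Tool frame: the origin (TCP) lies midway between the tips of the shut fingers; the grasp point (between the pads) lies 19 mm behind it (env.pinch_z is the z of the grasp point in the tool frame, in mm); z points along the fingers, y is the line along which they close (so a half turn about z gives the same grasp; the last joint's range is limited). The gripper opens to 95 mm and grips with 3 to 60 N. Pads are 20 mm wide; open, the fingers measure 119 mm over their backs; the gripper's body (75 mm by 180 mm) begins 59 mm behind the grasp point.
Start: joints at [1.017, 0.491, 1.559, -0, 1.092, -0.106], TCP at [270.601, 563.402, 214.661] pointing down, gripper open.
Joint ranges: [-3.1, 3.1], [-0.84, 2.19], [0.05, 2.79], [-1.13, 4.28], [0.06, 2.93], [-2.69, 2.69]. Speed limits (rad/s): [2.22, 2.22, 2.79, 3.14, 3.14, 3.14].

## Interface

Orientations are given as [roll, pitch, yaw] about the fixed x, y, z axes, in that order (R = Rz(yaw) Ry(pitch) Rx(roll)).
In Python, from cell import env, eyes gives the robot as it stands.
- The arm moves only by the shell command python3 -m inch 'ROWS'. ROWS is JSON, a list of rows, each a list of 3 entries, a list of its own where there are three numbers: the shift along the tool's x, y, z in units of 60 mm (1.0 is 60 mm), then the turn about the tool's z in units of 5 degrees (1.0 is 5 degrees), then the closure, from -1 (fully open) to 1 (shut). In form: [[[tx, ty, tz], turn, claw], ...]. A call has exactly 10 rows; each row shifts and turns the commanded pose from where the row before left it, along the tool's axes as they then stand; what a row does not reach is not made up. A row lasts 1/8 s, in which the tool goes at most 62.5 mm and 10.7 degrees, less where a joint would pass 70% of its speed; a pose out of reach is approached as far as the arm can. A call is refused whole if a number of a shift passes 1 or a number of a turn 1, either way. A call with a gripper value outside its range is refused whole. The fingers move at their own pace and stop on an object; the grip force is fixed at half the most. Time passes only in rows, so rows that do not move let the fingers close, or fill a call up. It gives the time, the measured TCP pose, the force, the opening and the grip force at its end, in the units of the state.
- env.state(): the state, without advancing time (a new reading comes with each control period).
- eyes.read_camera(name): name is "side" or "top" or "wrist"; returns a dict with "pixels" (384x512x3 uint8, red, green, blue), "fx", "fy", "cx", "cy" (pixels), "distortion" ([k1, k2, p1, p2, k3] as OpenCV has them; the pictures are not rectified), "extrinsics" (4x4, takes a point from world to camera coordinates). Camera axes: x right, y down, z forward; pixel columns grow to the right and rows downward; lengths in mm; the calibration is good to about 2 mm. A picture is of the moment at which its call begins. There is no depth.
- env.job_done(): hands the job in; it is judged then, once.
Trained networks look in a picture, given as the dict that the camera call returned (one of the last four; its "shot" number tells which), for a name from the list of things; names that differ only in an ending like _2 or _b are one class to them, and where a whole thing is asked for, a point or a joint stands for the part that bears it (a point fixed in the world has none). Each returns a list of dicts, best first, with "score" (0 to 1); they miss things now and then, are a little off and sometimes report something else, mostly with a low value. They report only what shows in the picture. A call takes as long as a camera call. They do not tell look-alikes from the thing itself.
- eyes.boxes_of(name, picture): "centre" ([row, column] in pixels, amid what is visible of it).
- eyes.cut_out(name, picture): "mask" (384x512 bool, what is visible of it) and "centre" ([row, column] in pixels, amid what is visible of it).
- eyes.spot_point(name, picture): "centre" ([row, column] in pixels: a listed point, or the origin of a listed thing).
The state is a dict: "t": time; "joints": joint angles; "qvel": joint speeds; "tau": joint torques, N m; "eef_pos": TCP position; "tcp_rot": TCP orientation; "ft_force": force on the tool from outside, world axes, zero at the start; "moment": the same for the moment, N m; "opening": opening from 0.0 (shut) to 1.0 (fully open); "grip_force": force on a finger pad.
Only numpy, scipy, OpenCV 4.12 (cv2) and the standard library are available. Lean on these libraries where they do the work, as an engineer would, in place of code of your own. Each camera call takes 0.05 s, during which the arm holds its last target. There are 200 camera calls.

## Task

Prime the bearing feed: lay the ball bearing flat in the open upper end of the sloped feed track, then push it down the track, under the side lips and over the sprung catch in the floor, until it sits against the orange escapement stop and the catch has snapped up behind it. Feel for the stop and do not force it: its spring may give a little, but must not be driven past about half its travel. Do not lean hard on the track, and leave the other things on the bench alone.

Things in the scene. Friction and masses are not known exactly. Their poses are not given: they have to be found in the camera images.
- bearing: the loose ball bearing, bright steel, 47 mm diameter, 14 mm thick, 0.1 kg, flat on the bench; origin at the centre of its underside, z along its axis. Its bore is closed to the fingers: grip it across its diameter or push its rim.
- track: inclined feed track, 335 mm long (x 0 to 0.335): aluminium walls 5 mm thick, steel floor with a 14 mm slot along its middle. Origin on the floor's centre line at the open upper end; x runs downhill along the floor, 14 degrees below level; z square to the floor, up; y across. The bearing does not slide by itself. Push it with the fingertips 5 to 8 mm above the floor.
- mouth (a point): floor point on the track's centre line at x = 0.055, axes as the track's: lay the bearing's centre about here, one finger uphill and one downhill of it. The channel is open above; 62 mm wide at x = 0, narrowing evenly to 50 mm at x = 0.10 and so from there on. Wall tops 12.5 mm above the floor up to x = 0.10, then 18.5 mm.
- lips (a point): point on the centre line at x = 0.115, 15.2 mm above the floor, axes as the track's: from here to the lower end both walls carry inward lips (underside 15.2, top 18.2 mm above the floor) with a 38 mm wide gap between them for the fingers. The bearing passes beneath but not up through the gap.
- cushion_stop (a joint): downhill travel of the orange-faced sprung stop, m: 0 relaxed, 0.008 end, 0.0045 the most allowed. Gives from 4 N, 2.5 N more per mm (9 N at 2 mm, 14 N at 4 mm). Stop (30 mm wide, 2 to 12.5 mm above the floor) and catch sit on a grey head clamped by hand: relaxed face at track x 0.225 to 0.28, not measured, so find it by feel. Bearing caught: stays pressed about 1.3 mm.
- catch (a joint): angle of the sprung brass tongue in the floor slot, rad: 0 up, about 0.09 flush. Ramp rising downhill over 30 mm; tip 4.5 mm above the floor, square downhill face 45.5 mm uphill of the relaxed stop face. The bearing meets 3 to 8 N over it, well before the stop; when the stop has given about 2 mm (10 to 14 N of push in all) the tongue snaps up behind the bearing.
- ratchet: the ratchet handle with black grip, 228 mm; bystander, leave it alone; origin at the centre of its underside
- seal_carton: a small white carton, 62x63x70 mm; bystander, leave it alone; origin at the centre of its underside
- oiler: a beige oiler with a bent spout, 128 mm tall; bystander, leave it alone; origin at the centre of its underside
- tin: a green tin, 49 mm diameter, 56 mm tall; bystander, leave it alone; origin at the centre of its underside
- marker_pen: a white marker with yellow cap, 133 mm; bystander, leave it alone; origin at the centre of its underside
- driver: a screwdriver with orange handle, 217 mm; bystander, leave it alone; origin at the centre of its underside
- spark_plug: a spark plug, 64 mm; bystander, leave it alone; origin at the centre of its underside
- feed_stand: the blue stand and 100 x 430 mm dark steel base plate of the feed track, with an open landing nest below the track's outlet; origin on the bench under the middle of the track, z up; track and head are fixed to it
There are look-alikes about, which are no part of the job. Of the things that look like the bearing, take the one that is farthest to the robot's left at the start.

How it is judged:
By the outcome, as a careful person would: the job done as asked, in the order asked, and still so for the second after the job is handed in, with the robot touching nothing.
It also fails if it takes over 58 s, if anything falls off the work surface, if the arm or the gripper's body presses on something with over 40 N, if the wrist force passes 120 N, or if a joint passes its speed limit or range.

## Working session

There is one attempt and no reset: what is moved stays moved. The work goes in short steps, Python scripts to look and compute and a shell command to move; the robot and the scene stay as the last step left them, time stands still between calls to the robot, and variables do not carry over. Pictures are saved under pics/ and viewed, at most 10 in all, crops included, and the job is handed in when it is done.

```bash
mkdir -p pics; ls; cat > h.py <<'E'
import numpy as np, cv2
from cell import env, eyes
def K(p): return np.array([[p['fx'],0,p['cx']],[0,p['fy'],p['cy']],[0,0,1.]])
def ray(p,rc):
    u=cv2.undistortPoints(np.array([[[rc[1],rc[0]]]],float),K(p),np.array(p['distortion'],float))[0,0]
    E=np.array(p['extrinsics']);R=E[:3,:3];t=E[:3,3]
    d=R.T@np.array([u[0],u[1],1]);return -R.T@t,d/np.linalg.norm(d)
def tri(L):
    A=0;b=0
    for o,d in L:
        P=np.eye(3)-np.outer(d,d);A=A+P;b=b+P@o
    x=np.linalg.solve(A,b);return x,[float(np.linalg.norm((np.eye(3)-np.outer(d,d))@(x-o))) for o,d in L]
def atz(p,rc,z):
    o,d=ray(p,rc);return o+d*(z-o[2])/d[2]
def proj(p,X):
    E=np.array(p['extrinsics']);r=cv2.Rodrigues(E[:3,:3])[0]
    q=cv2.projectPoints(np.atleast_2d(X).astype(float),r,E[:3,3],K(p),np.array(p['distortion'],float))[0][:,0]
    return q[:,::-1]
def save(p,n,s=1): cv2.imwrite('pics/'+n,cv2.resize(p['pixels'][:,:,::-1],None,fx=s,fy=s))
E
python3 - <<'E'
from h import *
np.set_printoptions(precision=1,suppress=True)
print(env.state(),env.pinch_z)
ims=[]
for c in ['side','top']:
    p=eyes.read_camera(c);ims.append(p['pixels']);save(p,c+'0.png',1.5)
    print(c,ray(p,(192,256)))
    for n in ['bearing']:
        for f in (eyes.cut_out,eyes.spot_point):
            for r in f(n,p): print(n,r['score'],r['centre'],atz(p,r['centre'],7))
    for n in ['mouth','lips','feed_stand','track']:
        for r in eyes.spot_point(n,p)[:2]: print(n,r['score'],r['centre'])
E
```

```text
pics
{'t': 0.0, 'joints': array([ 1. ,  0.5,  1.6, -0. ,  1.1, -0.1]), 'qvel': array([-0.,  0.,  0.,  0., -0., -0.]), 'tau': array([  0. , -61.3, -25.8,   0.1,   0. ,  -0. ]), 'eef_pos': array([270.5, 563.2, 214.1]), 'tcp_rot': array([-3.1, -0. ,  2.7]), 'ft_force': array([-0.5,  1.1,  0. ]), 'moment': array([ 0., -0.,  0.]), 'grip_force': 0.0, 'opening': 0.9986474301876821} -18.8
side (array([  554.1, -1265.4,   749.9]), array([ 0. ,  0.9, -0.4]))
bearing 0.5 [205.9, 306.8] [741.2 130.1   7. ]
bearing 0.49 [189.7, 234.6] [474.4 254.2   7. ]
bearing 0.53 [195.4, 262.0] [580.2 208.8   7. ]
bearing 0.48 [195.6, 235.4] [479.9 203.7   7. ]
bearing 0.47 [207.6, 301.3] [720.2 116.4   7. ]
mouth 0.98 [174.0, 247.8]
mouth 0.46 [295.7, 193.0]
lips 0.83 [181.1, 249.6]
feed_stand 0.76 [226.6, 251.5]
track 0.72 [162.0, 244.2]
top (array([ 332.9,   28.1, 1525.4]), array([ 0.1,  0. , -1. ]))
bearing 0.63 [215.0, 190.1] [479.6 247.8   7. ]
bearing 0.58 [179.3, 196.7] [589.4 227.8   7. ]
bearing 0.51 [130.4, 225.4] [742.7 138.    7. ]
bearing 0.5 [192.6, 160.3] [550.3 339.5   7. ]
bearing 0.72 [131.3, 227.0] [739.7 133.1   7. ]
bearing 0.6 [219.2, 194.3] [466.5 235.    7. ]
bearing 0.49 [195.8, 159.9] [540.5 340.6   7. ]
mouth 0.61 [190.3, 233.1]
lips 0.87 [183.3, 255.8]
feed_stand 0.65 [191.6, 270.2]
feed_stand 0.53 [193.8, 234.1]
track 0.6 [196.7, 215.5]
```

View pics/top0.png

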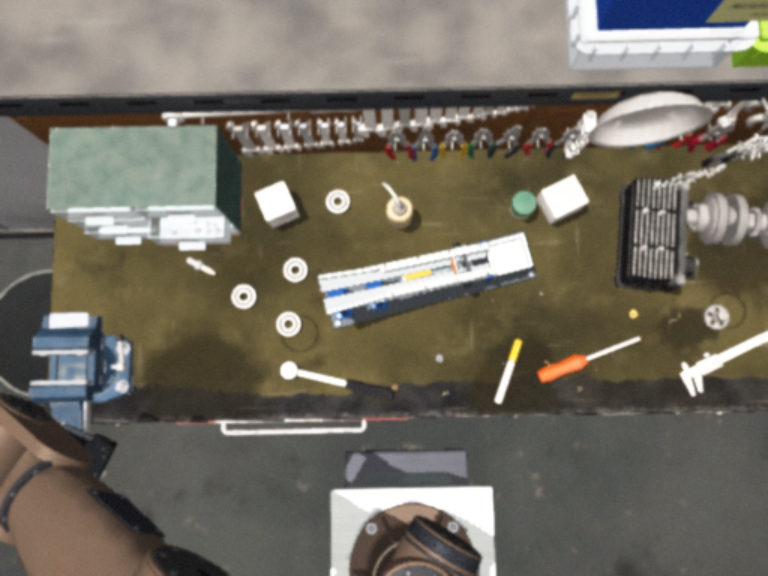

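View pics/side0.png

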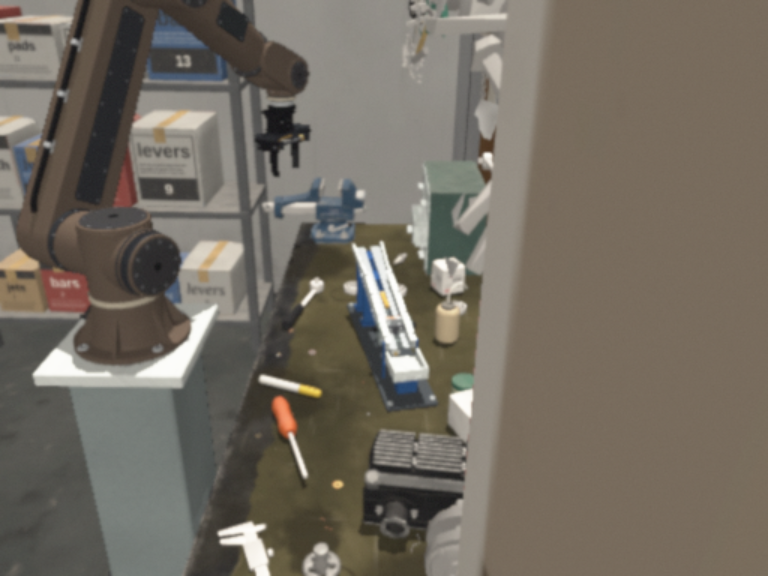

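The top view shows four ring look-alikes, at (337,201), (295,270), (243,296) and (288,323) in the 1.5x picture. The leftmost is the one at (243,296), near world (540,340). The track runs from (325,297), its upper end, to (530,255), with the orange stop near (453,265). The side view confirms that the upper end is on the left.

```bash
python3 -m inch '[[[-0.71,-0.43,0],-1,-1],[[-0.71,-0.43,0],-1,-1],[[-0.71,-0.43,0],-1,-1],[[-0.71,-0.43,0],-1,-1],[[-0.71,-0.43,0],-1,-1],[[-0.71,-0.43,0],-1,-1],[[-0.71,-0.43,0],-1,-1],[[0,0,0],0,-1],[[0,0,0],0,-1],[[0,0,0],0,-1]]'
cat >> h.py <<'E'
def looks(names=('bearing','mouth','lips','track','feed_stand'),c='wrist',f=None):
    p=eyes.read_camera(c);out={}
    for n in names:
        out[n]=[(r['score'],r['centre']) for r in (f or eyes.spot_point)(n,p)]
    return p,out
E
python3 - <<'E'
from h import *
import pickle
np.set_printoptions(precision=2,suppress=True)
s=env.state();print(s['eef_pos'],s['tcp_rot'],s['joints'])
p,o=looks();save(p,'w1.png',1.5);pickle.dump((p,o),open('w1.pkl','wb'))
print(ray(p,(192,256)));E=np.array(p['extrinsics']);print(E[:3,:3])
print(o['bearing'])
for n in o: print(n,[(a,c,atz(p,c,7)) for a,c in o[n]][:3])
print([(r['centre'],atz(p,r['centre'],12)) for r in eyes.cut_out('bearing',p)])
E
```

```text
t: 1.95
eef_pos: [525.4, 334.9, 214.8]
tcp_rot: [3.141, -0.0, -2.978]
ft_force: [0.6, 0.3, 0.0]
opening: 0.998
grip_force: 0.0
[525.43 334.91 214.8 ] [ 3.14 -0.   -2.98] [ 0.46  0.49  1.56  0.    1.09 -1.27]
(array([449.18, 322.32, 384.47]), array([ 0.28,  0.03, -0.96]))
[[-0.16  0.99  0.  ]
 [ 0.95  0.16  0.28]
 [ 0.27  0.05 -0.96]]
[(0.87, [197.7, 176.2]), (0.86, [178.7, 254.3]), (0.71, [117.4, 198.2])]
bearing [(0.87, [197.7, 176.2], array([585.24, 229.09,   7.  ])), (0.86, [178.7, 254.3], array([541.35, 330.47,   7.  ])), (0.71, [117.4, 198.2], array([473.95, 247.57,   7.  ]))]
mouth [(0.41, [178.0, 253.4], array([540.59, 329.12,   7.  ]))]
lips []
track [(0.92, [156.4, 44.0], array([556.69,  49.67,   7.  ]))]
feed_stand [(0.74, [147.2, 10.1], array([551.51,   4.67,   7.  ]))]
[([194.0, 175.7], array([578.32, 229.22,  12.  ])), ([183.1, 256.8], array([545.53, 334.6 ,  12.  ])), ([170.4, 26.5], array([578.23,  28.92,  12.  ]))]
```

View pics/w1.png

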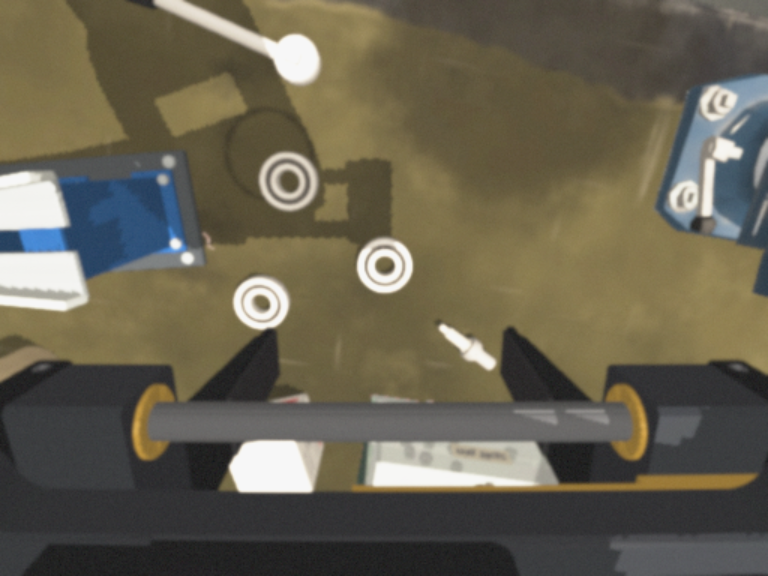

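The wrist view shows the target bearing at (385,265) in the 1.5x picture, between the fingertips, and the upper end of the track at the left edge. I'll close in and take a second view.

```bash
python3 -m inch '[[[-0.22,-0.07,0],0,-1],[[0,0,0.4],0,-1],[[0,0,0.6],0,-1],[[0,0,0.6],0,-1],[[0,0,0.4],0,-1],[[0,0,0],0,-1],[[0,0,0],0,-1],[[0,0,0],0,-1],[[0,0,0],0,-1],[[0,0,0],0,-1]]'
cat >> h.py <<'E'
def ring(p,guess,rad):
    g=cv2.cvtColor(p['pixels'],cv2.COLOR_RGB2HSV)
    m=((g[:,:,1]<60)&(g[:,:,2]>120)).astype(np.uint8)
    cs,_=cv2.findContours(m,cv2.RETR_EXTERNAL,cv2.CHAIN_APPROX_NONE)
    c=min((c for c in cs if len(c)>40),key=lambda c:np.linalg.norm(c[:,0,::-1].mean(0)-guess))
    e=cv2.fitEllipse(cv2.convexHull(c));return (e[0][1],e[0][0]),e[1]
E
python3 - <<'E'
from h import *
import pickle
np.set_printoptions(precision=2,suppress=True)
s=env.state();print(s['eef_pos'],s['tcp_rot'])
p0,o0=pickle.load(open('w1.pkl','rb'))
p,o=looks(('bearing',));save(p,'w2.png',1.5)
a=ring(p0,(176.7,256.7),0);g=proj(p,[540,333,10])[0];b=ring(p,g,0);print(a,b,g,o)
print(tri([ray(p0,a[0]),ray(p,b[0])]),atz(p0,a[0],10),atz(p,b[0],10))
E
```

```text
t: 3.55
eef_pos: [540.1, 332.4, 95.1]
tcp_rot: [3.141, 0.001, -2.978]
ft_force: [0.6, 0.7, 0.6]
opening: 0.999
grip_force: 0.0
[540.12 332.38  95.12] [ 3.14  0.   -2.98]
((176.5270538330078, 256.0263977050781), (37.647010803222656, 37.93400192260742)) ((190.93170166015625, 259.749267578125), (53.084293365478516, 54.24643325805664)) [194.45 260.19] {'bearing': [(0.75, [110.1, 169.1]), (0.63, [223.9, 143.2]), (0.57, [188.6, 260.6])]}
(array([539.74, 332.51,  -0.43]), [0.04489201262655976, 0.04489201262661789]) [537.31 332.2   10.  ] [536.74 332.05  10.  ]
```

View pics/w2.png

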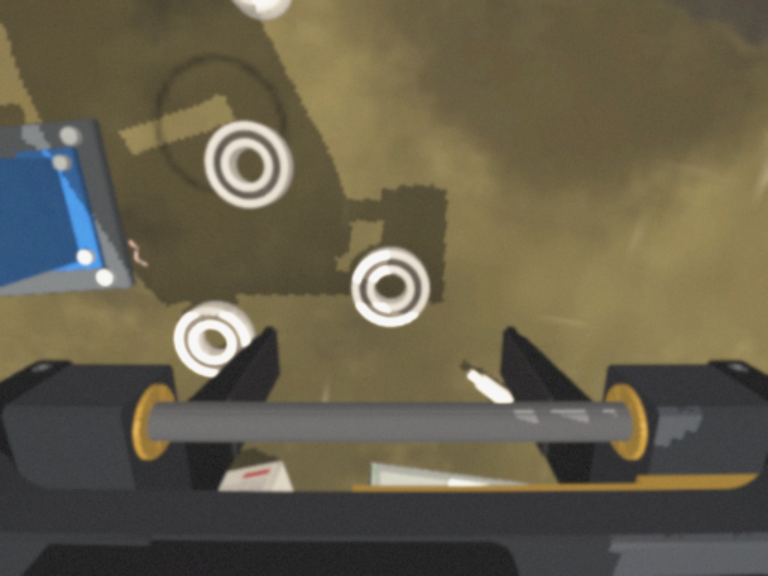

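The second wrist view shows the bearing at (390,287), centred between the fingers. The two views put it at about (537,332) on the bench. I'll grip it now.

```bash
python3 -m inch '[[[0.05,0,0.4],0,-1],[[0,0,0.5],0,-1],[[0,0,0.4],0,-1],[[0,0,0.2],0,-1],[[0,0,0],0,-1],[[0,0,0],0,1],[[0,0,0],0,1],[[0,0,0],0,1],[[0,0,0],0,1],[[0,0,0],0,1]]'
```

```text
t: 4.9
eef_pos: [537.1, 331.8, 4.7]
tcp_rot: [3.141, 0.0, -2.979]
ft_force: [-0.2, -0.3, -0.5]
opening: 0.531
grip_force: 0.0
```

```bash
python3 -m inch '[[[0,0,0],0,1],[[0,0,0],0,1],[[0,0,0],0,1],[[0,0,-0.2],0,1],[[0,0,-0.6],0,1],[[0,0,-0.8],0,1],[[0,0,-0.8],0,1],[[0,0,-0.8],0,1],[[0,0,-0.4],0,1],[[0,0,0],0,1]]'
python3 -m inch '[[[0,-0.7,0],0,1],[[0,-0.9,0],0,1],[[0,-0.9,0],0,1],[[0,-0.9,0],0,1],[[0,-0.6,0],0,1],[[0,0,0],0,1],[[0,0,0],0,1],[[0,0,0],0,1],[[0,0,0],0,1],[[0,0,0],0,1]]'
python3 - <<'E'
from h import *
import pickle
np.set_printoptions(precision=2,suppress=True)
p,o=looks(('mouth','lips','track','cushion_stop','catch','bearing'));save(p,'w3.png',1.5)
t,ot=looks(('mouth','lips','track','cushion_stop','catch'),'top');save(t,'t3.png',1)
s,os_=looks(('mouth','lips','track','cushion_stop','catch'),'side')
pickle.dump([(p,o),(t,ot),(s,os_)],open('w3.pkl','wb'))
for x in (o,ot,os_): print(x)
E
```

```text
t: 6.15
eef_pos: [537.4, 332.0, 222.9]
tcp_rot: [3.141, 0.004, -2.978]
ft_force: [0.1, 0.7, -1.5]
opening: 0.487
grip_force: 30.0
t: 7.4
eef_pos: [575.9, 95.5, 220.6]
tcp_rot: [3.142, 0.0, -2.978]
ft_force: [0.1, -0.7, -0.3]
opening: 0.483
grip_force: 30.0Traceback (most recent call last):
  File "<stdin>", line 4, in <module>
  File "h.py", line 23, in looks
    out[n]=[(r['score'],r['centre']) for r in (f or eyes.spot_point)(n,p)]
                                              ~~~~~~~~~~~~~~~~~~~~~~^^^^^
ValueError: it knows: bearing, driver, feed_stand, lips, marker_pen, mouth, oiler, ratchet, seal_carton, spark_plug, tin, track
```

```bash
python3 - <<'E'
from h import *
import pickle
np.set_printoptions(precision=2,suppress=True)
N=('mouth','lips','track','feed_stand')
p,o=looks(N);save(p,'w3.png',1.5)
t,ot=looks(N,'top')
s,os_=looks(N,'side')
pickle.dump([(p,o),(t,ot),(s,os_)],open('w3.pkl','wb'))
for n in N:
    for x in (o,ot,os_): print(n,x[n][:2])
    L=[ray(q,x[n][0][1]) for q,x in ((p,o),(t,ot),(s,os_)) if x[n]]
    print(tri(L))
E
```

```text
mouth [(0.68, [148.8, 280.7])]
mouth [(0.31, [241.5, 392.1])]
mouth [(0.74, [173.8, 250.9])]
(array([ 474.58, -106.  ,  308.83]), [198.10919034954998, 198.59116082545557, 94.74191597386975])
lips [(0.91, [153.1, 208.3])]
lips [(0.79, [187.2, 253.3]), (0.25, [241.8, 390.2])]
lips [(0.95, [180.8, 249.5])]
(array([539.9 ,  48.18, 143.05]), [5.065383774488352, 3.5283441800846496, 5.249668994513206])
track [(0.65, [144.8, 346.1])]
track []
track [(0.87, [161.7, 244.1])]
(array([515.06, 152.92, 166.41]), [1.2209098369289664, 1.220909836928853])
feed_stand [(0.28, [219.4, 19.8])]
feed_stand [(0.6, [191.0, 271.9]), (0.29, [247.1, 339.5])]
feed_stand [(0.6, [224.3, 252.4])]
(array([567.21, -65.88, 111.29]), [85.29754433280465, 73.02446831530341, 62.912782630039004])
```

View pics/w3.png

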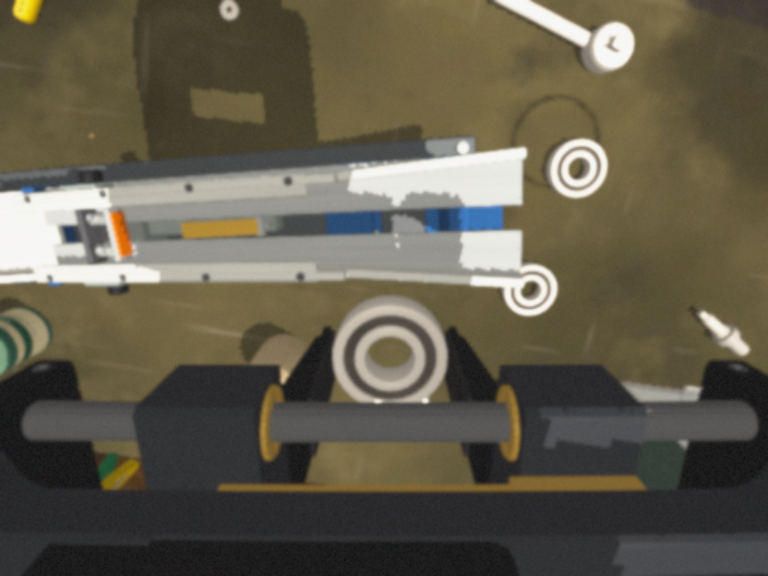

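The wrist view shows the bearing held at (390,352). The whole track is in view: upper end at about x=522 (walls at rows 150 and 285), catch at (220,229), orange stop at (120,233). I'll enlarge the track to pick features.

```bash
python3 - <<'E'
import pickle,cv2
(p,_),*_r=pickle.load(open('w3.pkl','rb'))
c=p['pixels'][85:205,60:360,::-1]
cv2.imwrite('pics/crop3.png',cv2.resize(c,(780,312),interpolation=cv2.INTER_CUBIC))
E
```

```text
(no output)
```

View pics/crop3.png

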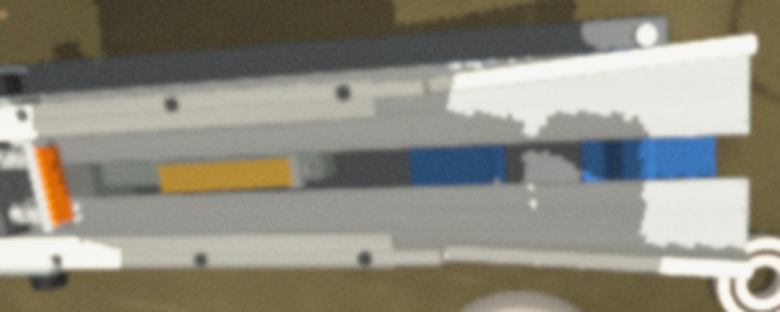

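The crop shows the upper floor corners at the slot at (749,134) and (748,178). The wall corner is at (756,36), the lip starts at (376,118) and (391,236), and the stop's uphill face is at about (62–75,147–222).

```bash
cat >> h.py <<'E'
def T(q):
    x,y,z,yaw=q[:4];a=np.radians(14)
    xa=np.array([np.cos(yaw)*np.cos(a),np.sin(yaw)*np.cos(a),-np.sin(a)])
    ya=np.array([-np.sin(yaw),np.cos(yaw),0]);za=np.cross(xa,ya)
    return np.array([x,y,z]),np.stack([xa,ya,za],1)
def W(q,X):
    o,R=T(q);return o+np.atleast_2d(X)@R.T
E
cat > fit.py <<'E'
from h import *
import pickle
from scipy.optimize import least_squares
np.set_printoptions(precision=2,suppress=True)
(p,o),(t,ot),(s,os_)=pickle.load(open('w3.pkl','rb'))
F=[((756,36),(0,-36,12.5)),((749,134),(0,-7,0)),((748,178),(0,7,0)),((745,275),(0,36,12.5)),
((376,118),(115,-19,18.2)),((391,236),(115,19,18.2)),((427,80),(100,-30,18.5)),((441,262),(100,30,18.5))]
px=np.array([(85+v/2.6,60+u/2.6) for (u,v),_ in F]);X=np.array([f[1] for f in F],float)
f=lambda q:(proj(p,W(q,X))-px).ravel()
r=least_squares(f,[515,153,166,-1.4],loss='soft_l1')
q=r.x;print(q,np.degrees(q[3]),'\n',f(q).reshape(-1,2))
for n,P in (('mouth',[55,0,0]),('lips',[115,0,15.2]),('track',[0,0,0])):
    print(n,W(q,P),[(proj(c,W(q,P))[0],x[n][0][1] if x[n] else 0) for c,x in ((p,o),(t,ot),(s,os_))])
# stop face
for uv,y in (((75,222),15),((62,147),-15)):
    g=lambda x:(proj(p,W(q,[x[0],y,12.5]))[0]-(85+uv[1]/2.6,60+uv[0]/2.6))
    print('stop x',least_squares(g,[250]).x)
pickle.dump(q,open('q.pkl','wb'))
E
python3 fit.py
```

```text
[517.17 158.76 153.08  -1.34] -76.74842128819229 
 [[ 0.12 -1.45]
 [-0.17 -0.02]
 [ 0.03  0.11]
 [ 0.74  1.35]
 [-0.19  1.83]
 [-1.57  1.15]
 [-0.12 -2.59]
 [ 0.6  -0.88]]
mouth [[529.41 106.82 139.77]] [(array([147.19, 281.64]), [148.8, 280.7]), (array([191.8 , 233.67]), [241.5, 392.1]), (array([174.03, 248.22]), [173.8, 250.9])]
lips [[543.6   46.57 140.  ]] [(array([152.08, 210.43]), [153.1, 208.3]), (array([186.35, 255.1 ]), [187.2, 253.3]), (array([181.42, 252.13]), [180.8, 249.5])]
track [[517.17 158.76 153.08]] [(array([145.  , 347.93]), [144.8, 346.1]), (array([195.89, 214.68]), 0), (array([164.55, 245.08]), [161.7, 244.1])]
stop x [252.]
stop x [249.77]
```

```bash
python3 -m inch '[[[0.05,0.5,0],0,1],[[0.05,0.6,0],0,1],[[0,0.35,0],0,1],[[0,0,0],-0.6,1],[[0,0,0],0,1],[[0,0,0],0,1],[[0,0,0],0,1],[[0,0,0],0,1],[[0,0,0],0,1],[[0,0,0],0,1]]'
python3 - <<'E'
from h import *
import pickle
np.set_printoptions(precision=2,suppress=True)
N=('mouth','lips','track')
p,o=looks(N);pickle.dump((p,o),open('w4.pkl','wb'))
q=pickle.load(open('q.pkl','rb'))
for n,P in (('mouth',[55,0,0]),('lips',[115,0,15.2]),('track',[0,0,0])): print(n,proj(p,W(q,P))[0],o[n][:1])
save(p,'w4.png',1.55)
E
```

```text
t: 9.6
eef_pos: [556.0, 179.9, 220.7]
tcp_rot: [3.142, 0.0, -2.926]
ft_force: [-0.1, -0.3, -0.6]
opening: 0.481
grip_force: 30.0
mouth [150.13 183.97] []
lips [151.45 113.32] [(0.58, [153.0, 108.2])]
track [151.35 244.64] [(0.93, [150.3, 242.9])]
```

View pics/w4.png

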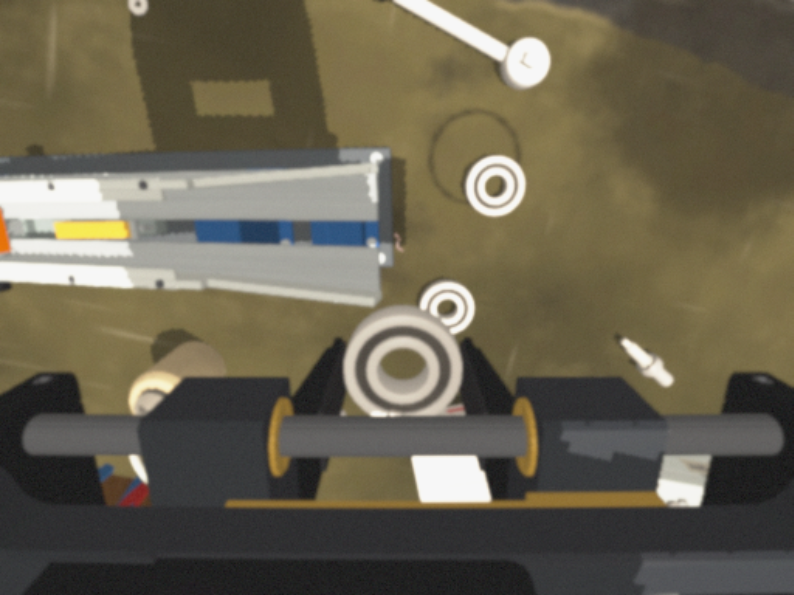

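This view shows the held bearing at (403,362). The upper end of the track has corners at (376,163) and (380,306), and slot edges at (378,219) and (379,242).

```bash
cat > fit2.py <<'E'
from fit import *
p4,o4=pickle.load(open('w4.pkl','rb'))
F4=[((376,163),(0,-36,12.5)),((378,219),(0,-7,0)),((379,242),(0,7,0)),((380,306),(0,36,12.5)),((189,176),(100,-30,18.5)),((202,290),(100,30,18.5))]
px4=np.array([(v/1.55,u/1.55) for (u,v),_ in F4]);X4=np.array([f[1] for f in F4],float)
N=[('mouth',[55,0,0]),('lips',[115,0,15.2]),('track',[0,0,0])]
def net(q,ws=.7):
    L=[]
    for c,x in ((p,o),(t,ot),(s,os_),(p4,o4)):
        for n,P in N:
            if x[n] and x[n][0][0]>.55: L.append(ws*(proj(c,W(q,P))[0]-x[n][0][1]))
    return np.array(L)
f4=lambda q:(proj(p4,W(q,X4))-px4).ravel()
for nm,g in (('picks',lambda q:np.r_[f(q),f4(q)]),('all',lambda q:np.r_[f(q),f4(q),net(q).ravel()]),('w4',f4)):
    r=least_squares(g,q,loss='soft_l1');Q=r.x
    print(nm,Q,np.degrees(Q[3]),'\n',np.c_[f(Q).reshape(-1,2)].T,'\n',f4(Q).reshape(-1,2).T,'\n',net(Q,1).T)
    print('mouth',W(Q,[55,0,0]),'stopx',[least_squares(lambda x:(proj(p,W(Q,[x[0],y,12.5]))[0]-(85+uv[1]/2.6,60+uv[0]/2.6)),[250]).x for uv,y in (((75,222),15),((62,147),-15))])
    if nm=='all': pickle.dump(Q,open('q.pkl','wb'))
E
python3 fit2.py | tail -n +19
```

```text
[-3.78  0.92  0.79 -3.19 -0.96  0.62]] 
 [[-1.94 -1.3  -0.19 -0.74  0.35  0.75  2.97 -1.81  0.67]
 [ 1.25  2.59  2.01  1.7  -2.75  2.56  0.9   5.78  2.15]]
mouth [[529.16 107.08 139.18]] stopx [array([252.8]), array([250.56])]
all [516.83 158.61 153.34  -1.34] -76.54042078399375 
 [[-0.36 -0.58 -0.35  0.41 -0.09 -1.44 -0.09  0.68]
 [-1.61 -0.04  0.16  1.52  1.62  1.11 -2.85 -0.86]] 
 [[ 0.17  1.09  3.27 -0.11  2.39 -0.56]
 [-4.52  0.37  0.29 -3.6  -1.98 -0.1 ]] 
 [[-1.77 -0.9  -0.2  -0.89  0.17  0.56  2.79 -1.44  0.66]
 [ 0.87  2.01  1.85  1.81 -2.72  2.65  0.89  4.9   1.62]]
mouth [[529.26 106.71 140.03]] stopx [array([251.93]), array([249.55])]
w4 [515.71 160.35 155.26  -1.34] -76.9881900104023 
 [[-1.66 -1.39 -1.    0.08 -2.04 -2.88 -2.11 -0.52]
 [ 2.21  3.17  3.18  4.31  3.49  2.61 -0.65  0.72]] 
 [[-0.91  0.46  2.8  -0.28  0.51 -1.66]
 [-1.73  2.7   2.46 -1.71 -0.68  0.66]] 
 [[-2.92 -2.57 -0.93 -0.27 -0.54 -0.17  2.09 -3.    0.11]
 [ 3.25  3.69  4.96  1.27 -3.16  2.05  0.58  5.77  3.88]]
mouth [[527.72 108.35 141.96]] stopx [array([252.11]), array([250.07])]
```

```bash
python3 -m inch '[[[0.2,-0.35,0],0,1],[[0.3,-0.45,0],0,1],[[0.2,-0.29,0],0,1],[[0,0,0],-0.2,1],[[0,0,0.3],0,1],[[0,0,0.3],0,1],[[0,0,0.2],0,1],[[0,0,0],0,1],[[0,0,0],0,1],[[0,0,0],0,1]]'
python3 - <<'E'
from h import *
import pickle
np.set_printoptions(precision=2,suppress=True)
s=env.state();q=pickle.load(open('q.pkl','rb'));o,R=T(q)
print(s['eef_pos'],s['tcp_rot'],(s['eef_pos']-o)@R,s['ft_force'])
p=eyes.read_camera('wrist');save(p,'w5.png',1.55)
E
```

```text
t: 11.05
eef_pos: [529.2, 107.1, 173.2]
tcp_rot: [-3.141, 0.001, -2.909]
ft_force: [-0.5, 0.1, -0.2]
opening: 0.486
grip_force: 30.0
[529.23 107.07 173.23] [-3.14  0.   -2.91] [46.62  0.06 32.13] [-0.51  0.07 -0.18]
```

View pics/w5.png

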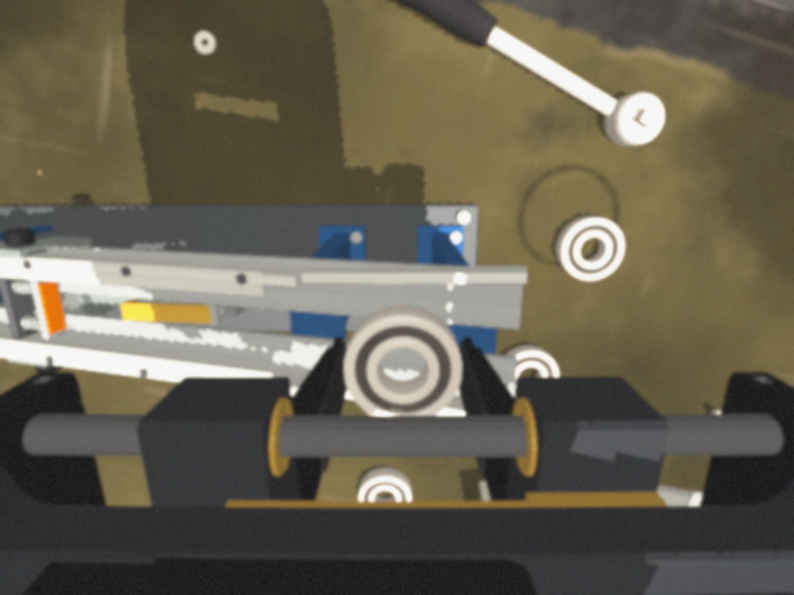

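The bearing at (403,362) is lined up over the mouth, with the walls on either side. I'll lower it and feel for the floor.

```bash
python3 - <<'E'
from h import *
import pickle
np.set_printoptions(precision=2,suppress=True)
q=pickle.load(open('q.pkl','rb'));p=eyes.read_camera('wrist')
print(proj(p,W(q,[[0,-36,12.5],[0,-7,0],[100,-30,18.5]]))*1.55)
E
python3 -m inch '[[[0,0,0.14],0,1],[[0,0,0.14],0,1],[[0,0,0.02],0,1],[[0,0,0.01],0,1],[[0,0,0],0,1],[[0,0,0],0,1],[[0,0,0],0,1],[[0,0,0],0,1],[[0,0,0],0,1],[[0,0,0],0,1]]'
```

```text
[[271.95 525.28]
 [328.62 520.09]
 [276.02 294.34]]
t: 12.4
eef_pos: [528.9, 107.0, 154.1]
tcp_rot: [3.142, 0.0, -2.909]
ft_force: [-0.1, -0.4, -1.2]
opening: 0.482
grip_force: 30.0
```

```bash
python3 -m inch '[[[0,0,0.01],0,1],[[0,0,0],0,1],[[0,0,0.01],0,1],[[0,0,0],0,1],[[0,0,0.01],0,1],[[0,0,0],0,1],[[0,0,0],0,1],[[0,0,0],0,1],[[0,0,0],0,1],[[0,0,0],0,1]]'
```

```text
t: 13.65
eef_pos: [529.0, 107.1, 152.6]
tcp_rot: [3.142, 0.001, -2.909]
ft_force: [-1.5, -1.0, 5.3]
opening: 0.484
grip_force: 30.0
```

Contact at TCP z of about 152.7, as modelled. I'll release with small openings, then lift clear.

```bash
python3 -m inch '[[[0,0,0],0,-0.12],[[0,0,0],0,-0.12],[[0,0,-0.03],0,-0.2],[[0,0,-0.03],0,-0.25],[[0,0,0],0,-0.3],[[0,0,0],0,-0.3],[[0,0,-0.1],0,-0.3],[[0,0,-0.3],0,-0.3],[[0,0,-0.4],0,-0.3],[[0,0,0],0,-0.3]]'
python3 - <<'E'
from h import *
import pickle
np.set_printoptions(precision=2,suppress=True)
s=env.state();q=pickle.load(open('q.pkl','rb'));print(s['eef_pos'],s['ft_force'])
p=eyes.read_camera('wrist');save(p,'w6.png',1.55)
print([(r['score'],r['centre']) for r in eyes.spot_point('bearing',p)],proj(p,W(q,[55,0,0])))
E
```

```text
t: 14.9
eef_pos: [529.6, 107.1, 205.4]
tcp_rot: [-3.141, 0.003, -2.909]
ft_force: [-1.0, -0.3, 0.4]
opening: 0.65
grip_force: 0.0
[529.62 107.08 205.41] [-1.02 -0.3   0.45]
[(0.81, [295.8, 250.1]), (0.78, [203.9, 261.4]), (0.76, [153.5, 370.3]), (0.73, [229.9, 331.5])] [[200.58 259.31]]
```

View pics/w6.png

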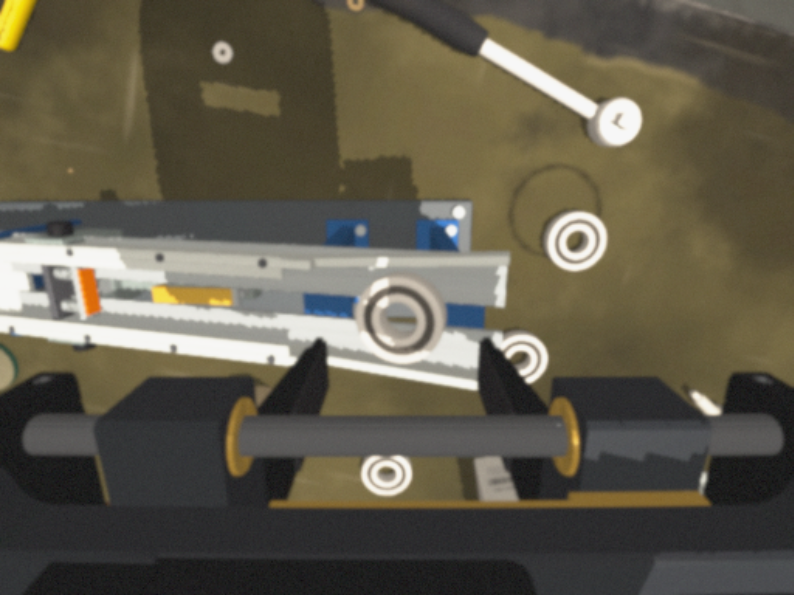

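The bearing now lies flat in the mouth, at (403,318) between the walls. I'll shut the fingers, move uphill of it and lower behind it.

```bash
python3 -m inch '[[[0,0.3,0],0,1],[[0,0.42,0],0,1],[[0,0,0],0,1],[[0,0,0],0,1],[[0,0,0],0,1],[[0,0,0],0,1],[[0,0,0],0,1],[[0,0,0],0,1],[[0,0,0.3],0,1],[[0,0,0.3],0,1]]'
python3 -m inch '[[[0,0,0.12],0,1],[[0,0,0.03],0,1],[[0,0,0.02],0,1],[[0,0,0.02],0,1],[[0,0,0],0,1],[[0,0,0],0,1],[[0,0,0],0,1],[[0,0,0],0,1],[[0,0,0],0,1],[[0,0,0],0,1]]'
python3 - <<'E'
from h import *
import pickle
np.set_printoptions(precision=2,suppress=True)
s=env.state();q=pickle.load(open('q.pkl','rb'));o,R=T(q);print((s['eef_pos']-o)@R,s['eef_pos'],s['ft_force'])
E
```

```text
t: 16.25
eef_pos: [519.1, 149.0, 167.6]
tcp_rot: [3.142, 0.001, -2.909]
ft_force: [-0.2, -0.2, -0.1]
opening: 0.002
grip_force: 0.0
t: 17.5
eef_pos: [519.0, 149.0, 156.4]
tcp_rot: [3.142, 0.0, -2.909]
ft_force: [-0.1, 0.7, -0.2]
opening: 0.002
grip_force: 0.0
[ 8.76 -0.15  5.38] [518.97 149.04 156.43] [-0.12  0.73 -0.23]
```

```bash
python3 -m inch '[[[0,-0.08,0],0,1],[[0,-0.12,0.03],0,1],[[0,-0.2,0.05],0,1],[[0,-0.2,0.05],0,1],[[0,-0.2,0.05],0,1],[[0,-0.2,0.05],0,1],[[0,-0.2,0.05],0,1],[[0,-0.2,0.05],0,1],[[0,-0.12,0.03],0,1],[[0,0,0],0,1]]'
cat > st.py <<'E'
from h import *
import pickle
np.set_printoptions(precision=2,suppress=True)
s=env.state();q=pickle.load(open('q.pkl','rb'));o,R=T(q);print('track',(s['eef_pos']-o)@R,'F',s['ft_force']@R)
E
python3 st.py
```

```text
t: 18.75
eef_pos: [540.1, 59.8, 134.6]
tcp_rot: [3.141, -0.0, -2.909]
ft_force: [-0.2, 0.2, 0.6]
opening: 0.005
grip_force: 0.0
track [102.99  -0.39   6.41] F [-0.35 -0.15  0.51]
```

```bash
cat > bt.py <<'E'
from st import *
for c in ('wrist','top','side'):
    p=eyes.read_camera(c)
    for f,h in ((eyes.spot_point,0),(eyes.cut_out,14)):
        for r in f('bearing',p):
            a,d=ray(p,r['centre']);n=R[:,2];X=a+d*((o+n*h-a)@n)/(d@n);v=(X-o)@R
            if abs(v[1])<15 and -10<v[0]<300: print(c,h,r['score'],v)
E
python3 bt.py
```

```text
track [102.99  -0.39   6.41] F [-0.35 -0.15  0.51]
wrist 0 0.59 [134.5   2.6  -0. ]
wrist 14 0.63 [136.86  -7.5   14.  ]
side 0 0.59 [141.52  -8.62  -0.  ]
```

```bash
python3 -m inch '[[[0,-0.1,0.025],0,1],[[0,-0.1,0.025],0,1],[[0,-0.1,0.025],0,1],[[0,-0.1,0.025],0,1],[[0,-0.1,0.025],0,1],[[0,-0.1,0.025],0,1],[[0,-0.1,0.025],0,1],[[0,-0.1,0.025],0,1],[[0,-0.08,0.02],0,1],[[0,0,0],0,1]]'; python3 st.py
```

```text
t: 20.45
eef_pos: [552.1, 8.8, 121.5]
tcp_rot: [3.141, -0.0, -2.909]
ft_force: [-0.4, 1.9, 0.8]
opening: 0.002
grip_force: 1.0
track [157.03  -0.55   6.38] F [-2.1   0.08  0.31]
```

```bash
python3 -m inch '[[[0,-0.05,0.0125],0,1],[[0,-0.05,0.0125],0,1],[[0,-0.05,0.0125],0,1],[[0,-0.05,0.0125],0,1],[[0,-0.05,0.0125],0,1],[[0,-0.04,0.01],0,1],[[0,-0.04,0.01],0,1],[[0,-0.04,0.01],0,1],[[0,0,0],0,1],[[0,0,0],0,1]]'; python3 st.py
```

```text
t: 21.7
eef_pos: [557.5, -12.9, 116.1]
tcp_rot: [-3.141, 0.0, -2.909]
ft_force: [-1.3, -0.4, -0.0]
opening: 0.002
grip_force: 0.2
track [180.01  -0.42   6.53] F [ 0.13 -1.34  0.  ]
```

```bash
python3 -m inch '[[[0,-0.02,0.005],0,1],[[0,-0.02,0.005],0,1],[[0,-0.02,0.005],0,1],[[0,-0.02,0.005],0,1],[[0,-0.02,0.005],0,1],[[0,0,0],0,1],[[0,0,0],0,1],[[0,0,0],0,1],[[0,0,0],0,1],[[0,0,0],0,1]]'; python3 bt.py
```

```text
t: 22.95
eef_pos: [558.7, -18.5, 114.6]
tcp_rot: [-3.142, 0.0, -2.909]
ft_force: [-0.1, 0.9, 1.2]
opening: 0.006
grip_force: 0.4
track [186.    -0.47   6.43] F [-1.11  0.12  0.94]
wrist 0 0.82 [217.89   4.04  -0.  ]
wrist 0 0.48 [65.48  5.58 -0.  ]
wrist 14 0.91 [218.56  -8.13  14.  ]
wrist 14 0.58 [77.78 -2.83 14.  ]
side 0 0.5 [222.77  -1.52   0.  ]
```

```bash
python3 -m inch '[[[0,-0.01,0.0025],0,1],[[0,-0.01,0.0025],0,1],[[0,-0.01,0.0025],0,1],[[0,-0.01,0.0025],0,1],[[0,-0.01,0.0025],0,1],[[0,-0.01,0.0025],0,1],[[0,0,0],0,1],[[0,0,0],0,1],[[0,0,0],0,1],[[0,0,0],0,1]]'; python3 st.py
```

```text
t: 24.65
eef_pos: [559.6, -22.1, 113.7]
tcp_rot: [-3.142, 0.0, -2.909]
ft_force: [-0.0, 1.0, 1.4]
opening: 0.002
grip_force: 0.7
track [189.73  -0.48   6.46] F [-1.24  0.2   1.09]
```

```bash
python3 -m inch '[[[0,-0.01,0.0025],0,1],[[0,-0.01,0.0025],0,1],[[0,-0.01,0.0025],0,1],[[0,-0.01,0.0025],0,1],[[0,0,0],0,1],[[0,0,0],0,1],[[0,0,0],0,1],[[0,0,0],0,1],[[0,0,0],0,1],[[0,0,0],0,1]]'; python3 st.py
```

```text
t: 25.9
eef_pos: [560.1, -24.4, 113.1]
tcp_rot: [3.142, 0.0, -2.909]
ft_force: [0.0, 0.2, -0.4]
opening: 0.006
grip_force: 0.5
track [192.16  -0.52   6.41] F [-0.13  0.07 -0.46]
```

```bash
python3 -m inch '[[[0,-0.01,0.0025],0,1],[[0,0,0],0,1],[[0,-0.01,0.0025],0,1],[[0,0,0],0,1],[[0,-0.01,0.0025],0,1],[[0,0,0],0,1],[[0,0,0],0,1],[[0,0,0],0,1],[[0,0,0],0,1],[[0,0,0],0,1]]'; python3 st.py
```

```text
t: 27.15
eef_pos: [560.5, -26.1, 112.6]
tcp_rot: [3.142, 0.0, -2.909]
ft_force: [-0.8, 1.5, 2.0]
opening: 0.002
grip_force: 0.8
track [194.04  -0.5    6.42] F [-2.06 -0.48  1.55]
```

```bash
python3 -m inch '[[[0,-0.01,0.0025],0,1],[[0,0,0],0,1],[[0,-0.01,0.0025],0,1],[[0,0,0],0,1],[[0,-0.01,0.0025],0,1],[[0,0,0],0,1],[[0,0,0],0,1],[[0,0,0],0,1],[[0,0,0],0,1],[[0,0,0],0,1]]'; python3 bt.py
```

```text
t: 28.4
eef_pos: [560.9, -27.9, 112.2]
tcp_rot: [3.142, 0.0, -2.909]
ft_force: [-0.2, 1.0, 1.4]
opening: 0.002
grip_force: 0.7
track [195.89  -0.51   6.42] F [-1.35  0.07  1.07]
wrist 0 0.87 [226.86   3.69   0.  ]
wrist 14 0.74 [227.48  -4.42  14.  ]
wrist 14 0.58 [82.86 -3.73 14.  ]
side 0 0.53 [226.36  -6.22  -0.  ]
```

```bash
python3 -m inch '[[[0,-0.01,0.0025],0,1],[[0,0,0],0,1],[[0,-0.01,0.0025],0,1],[[0,0,0],0,1],[[0,-0.01,0.0025],0,1],[[0,0,0],0,1],[[0,0,0],0,1],[[0,0,0],0,1],[[0,0,0],0,1],[[0,0,0],0,1]]'; python3 st.py
```

```text
t: 30.1
eef_pos: [561.3, -29.6, 111.7]
tcp_rot: [3.142, 0.0, -2.909]
ft_force: [-0.4, 0.6, 0.7]
opening: 0.007
grip_force: 0.6
track [197.72  -0.52   6.4 ] F [-0.81 -0.22  0.48]
```

```bash
python3 -m inch '[[[0,-0.01,0.0025],0,1],[[0,0,0],0,1],[[0,-0.01,0.0025],0,1],[[0,0,0],0,1],[[0,-0.01,0.0025],0,1],[[0,0,0],0,1],[[0,0,0],0,1],[[0,0,0],0,1],[[0,0,0],0,1],[[0,0,0],0,1]]'; python3 st.py
```

```text
t: 31.35
eef_pos: [561.8, -31.4, 111.3]
tcp_rot: [3.142, 0.0, -2.909]
ft_force: [-1.7, 0.8, 1.1]
opening: 0.005
grip_force: 0.8
track [199.58  -0.52   6.43] F [-1.39 -1.5   0.77]
```

```bash
cat > og.py <<'E'
from st import *
p=eyes.read_camera('wrist');g=cv2.cvtColor(p['pixels'],cv2.COLOR_RGB2HSV)
m=(g[:,:,0]<12)&(g[:,:,1]>150)&(g[:,:,2]>120)
def tk(rc,h):
    a,d=ray(p,rc);n=R[:,2];X=a+d*((o+n*h-a)@n)/(d@n);return (X-o)@R
v=[tk(rc,12.5) for rc in np.argwhere(m)];v=np.array([x for x in v if abs(x[1])<25 and 200<x[0]<300])
print(len(v),v.min(0) if len(v) else 0,v.max(0) if len(v) else 0, np.percentile(v[:,0],[5,50,95]))
c=p['pixels']
x=proj(p,W(q,[245,0,12]))[0];r0,c0=int(x[0]),int(x[1]);print(r0,c0)
im=c[max(0,r0-75):r0+75,max(0,c0-100):c0+100,::-1];cv2.imwrite('pics/z.png',cv2.resize(im,None,fx=3.9,fy=3.9,interpolation=cv2.INTER_CUBIC))
E
python3 og.py
```

```text
track [199.58  -0.52   6.43] F [-1.39 -1.5   0.77]
55 [255.35 -16.27  12.5 ] [262.52  14.59  12.5 ] [255.54 261.91 262.44]
230 190
```

View pics/z.png

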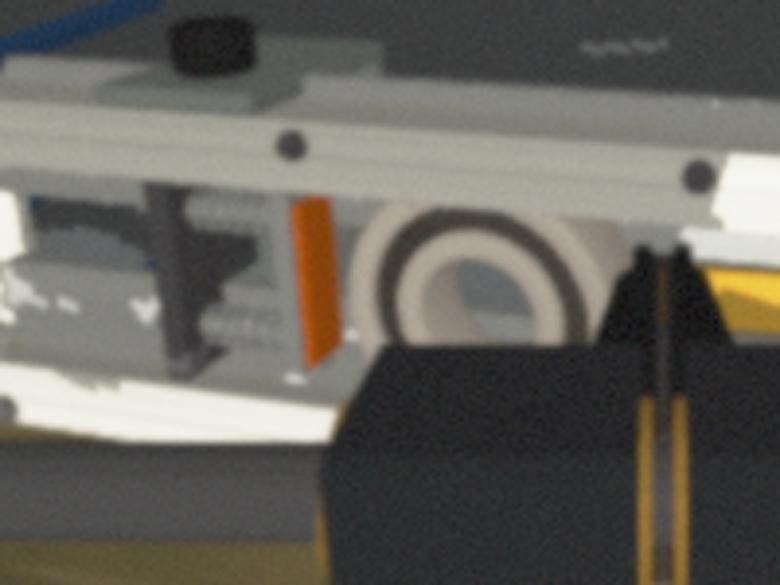

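The close view shows the bearing at about (470,300), with its lower rim at x≈350. The orange face ends at x≈338, so about 2–3 mm remains.

```bash
python3 -m inch '[[[0,-0.01,0.0025],0,1],[[0,0,0],0,1],[[0,-0.01,0.0025],0,1],[[0,0,0],0,1],[[0,-0.01,0.0025],0,1],[[0,0,0],0,1],[[0,0,0],0,1],[[0,0,0],0,1],[[0,0,0],0,1],[[0,0,0],0,1]]'; python3 st.py
```

```text
t: 32.65
eef_pos: [562.2, -33.1, 110.8]
tcp_rot: [3.142, 0.0, -2.909]
ft_force: [0.0, 1.5, 1.5]
opening: 0.005
grip_force: 0.9
track [201.45  -0.52   6.4 ] F [-1.83  0.36  1.14]
```

```bash
python3 -m inch '[[[0,-0.01,0.0025],0,1],[[0,0,0],0,1],[[0,-0.01,0.0025],0,1],[[0,0,0],0,1],[[0,0,0],0,1],[[0,0,0],0,1],[[0,0,0],0,1],[[0,0,0],0,1],[[0,0,0],0,1],[[0,0,0],0,1]]'; python3 st.py
```

```text
t: 33.9
eef_pos: [562.4, -34.3, 110.5]
tcp_rot: [3.142, 0.0, -2.909]
ft_force: [-0.5, 0.5, 2.0]
opening: 0.005
grip_force: 0.9
track [202.68  -0.54   6.4 ] F [-1.07 -0.41  1.79]
```

```bash
python3 -m inch '[[[0,-0.01,0.0025],0,1],[[0,0,0],0,1],[[0,-0.01,0.0025],0,1],[[0,0,0],0,1],[[0,0,0],0,1],[[0,0,0],0,1],[[0,0,0],0,1],[[0,0,0],0,1],[[0,0,0],0,1],[[0,0,0],0,1]]'; python3 st.py
```

```text
t: 35.15
eef_pos: [562.7, -35.4, 110.2]
tcp_rot: [3.141, 0.0, -2.909]
ft_force: [-0.3, 1.6, 1.4]
opening: 0.006
grip_force: 0.9
track [203.91  -0.54   6.39] F [-1.95  0.09  0.91]
```

```bash
python3 -m inch '[[[0,-0.01,0.0025],0,1],[[0,0,0],0,1],[[0,-0.01,0.0025],0,1],[[0,0,0],0,1],[[0,0,0],0,1],[[0,0,0],0,1],[[0,0,0],0,1],[[0,0,0],0,1],[[0,0,0],0,1],[[0,0,0],0,1]]'; python3 st.py
```

```text
t: 36.4
eef_pos: [563.0, -36.6, 110.0]
tcp_rot: [3.142, 0.0, -2.909]
ft_force: [-0.1, 1.3, 1.8]
opening: 0.007
grip_force: 1.0
track [205.15  -0.53   6.44] F [-1.64  0.17  1.45]
```

```bash
python3 -m inch '[[[0,-0.01,0.0025],0,1],[[0,0,0],0,1],[[0,-0.01,0.0025],0,1],[[0,0,0],0,1],[[0,0,0],0,1],[[0,0,0],0,1],[[0,0,0],0,1],[[0,0,0],0,1],[[0,0,0],0,1],[[0,0,0],0,1]]'; python3 og.py
```

```text
t: 37.65
eef_pos: [563.3, -37.8, 109.6]
tcp_rot: [3.142, 0.0, -2.909]
ft_force: [-0.4, 2.1, 1.5]
opening: 0.003
grip_force: 1.0
track [206.4   -0.55   6.4 ] F [-2.47  0.11  0.97]
53 [255.9 -16.2  12.5] [262.36  14.46  12.5 ] [256.62 261.51 262.32]
231 200
```

```bash
python3 -m inch '[[[0,-0.01,0.0025],0,1],[[0,0,0],0,1],[[0,-0.01,0.0025],0,1],[[0,0,0],0,1],[[0,0,0],0,1],[[0,0,0],0,1],[[0,0,0],0,1],[[0,0,0],0,1],[[0,0,0],0,1],[[0,0,0],0,1]]'; python3 st.py
```

```text
t: 38.95
eef_pos: [563.6, -39.0, 109.3]
tcp_rot: [3.142, 0.0, -2.909]
ft_force: [-0.9, 1.0, 2.0]
opening: 0.007
grip_force: 1.0
track [207.63  -0.53   6.43] F [-1.62 -0.64  1.67]
```

```bash
python3 -m inch '[[[0,-0.01,0.0025],0,1],[[0,0,0],0,1],[[0,-0.01,0.0025],0,1],[[0,0,0],0,1],[[0,0,0],0,1],[[0,0,0],0,1],[[0,0,0],0,1],[[0,0,0],0,1],[[0,0,0],0,1],[[0,0,0],0,1]]'; python3 bt.py
```

```text
t: 40.2
eef_pos: [563.7, -39.8, 109.1]
tcp_rot: [3.141, -0.0, -2.909]
ft_force: [-0.4, 5.5, 3.4]
opening: 0.009
grip_force: 2.9
track [208.55  -0.58   6.36] F [-6.07  0.87  1.97]
wrist 0 0.89 [237.65   3.87   0.  ]
wrist 14 0.76 [241.07  -6.52  14.  ]
side 0 0.52 [244.83  -1.45  -0.  ]
side 14 0.63 [229.98   1.55  14.  ]
```

The stop can be felt: push is 6 N. I'll move on in small steps.

```bash
python3 -m inch '[[[0,-0.01,0.0025],0,1],[[0,0,0],0,1],[[0,-0.01,0.0025],0,1],[[0,0,0],0,1],[[0,0,0],0,1],[[0,0,0],0,1],[[0,0,0],0,1],[[0,0,0],0,1],[[0,0,0],0,1],[[0,0,0],0,1]]'; python3 st.py
```

```text
t: 41.9
eef_pos: [563.8, -40.7, 108.7]
tcp_rot: [3.141, -0.0, -2.909]
ft_force: [-2.0, 7.2, 3.2]
opening: 0.003
grip_force: 3.8
track [209.53  -0.68   6.25] F [-8.01 -0.32  1.26]
```

```bash
python3 -m inch '[[[0,-0.01,0.0025],0,1],[[0,0,0],0,1],[[0,0,0],0,1],[[0,0,0],0,1],[[0,0,0],0,1],[[0,0,0],0,1],[[0,0,0],0,1],[[0,0,0],0,1],[[0,0,0],0,1],[[0,0,0],0,1]]'; python3 st.py
```

```text
t: 43.15
eef_pos: [563.9, -41.2, 108.6]
tcp_rot: [3.14, -0.0, -2.909]
ft_force: [-1.5, 6.7, 4.9]
opening: 0.006
grip_force: 5.5
track [210.02  -0.71   6.24] F [-7.89  0.07  3.05]
```

```bash
python3 -m inch '[[[0,-0.01,0.0025],0,1],[[0,0,0],0,1],[[0,0,0],0,1],[[0,0,0],0,1],[[0,0,0],0,1],[[0,0,0],0,1],[[0,0,0],0,1],[[0,0,0],0,1],[[0,0,0],0,1],[[0,0,0],0,1]]'; python3 st.py
```

```text
t: 44.4
eef_pos: [564.0, -41.5, 108.4]
tcp_rot: [3.14, -0.001, -2.909]
ft_force: [-1.7, 9.3, 4.3]
opening: 0.006
grip_force: 5.7
track [210.35  -0.74   6.15] F [-10.22   0.56   1.84]
```

```bash
python3 -m inch '[[[0,-0.01,0.0025],0,1],[[0,0,0],0,1],[[0,-0.01,0.0025],0,1],[[0,0,0],0,1],[[0,0,0],0,1],[[0,0,0],0,1],[[0,0,0],0,1],[[0,0,0],0,1],[[0,0,0],0,1],[[0,0,0],0,1]]'; python3 st.py
```

```text
t: 45.65
eef_pos: [564.1, -42.3, 108.1]
tcp_rot: [3.139, -0.001, -2.909]
ft_force: [-2.2, 11.8, 5.0]
opening: 0.002
grip_force: 6.7
track [211.23  -0.84   6.  ] F [-12.82   0.6    1.99]
```

```bash
python3 -m inch '[[[0,0.01,-0.0025],0,1],[[0,0.01,-0.0025],0,1],[[0,0.01,-0.0025],0,1],[[0,0.01,-0.0025],0,1],[[0,0.01,-0.0025],0,1],[[0,0,0],0,1],[[0,0,0],0,1],[[0,0,0],0,1],[[0,0,0],0,1],[[0,0,0],0,1]]'; python3 bt.py
```

```text
t: 46.9
eef_pos: [564.0, -40.8, 108.9]
tcp_rot: [-3.141, 0.0, -2.909]
ft_force: [-0.4, -0.8, 3.0]
opening: 0.003
grip_force: 2.6
track [209.58  -0.55   6.44] F [-0.08 -0.6   3.06]
wrist 0 0.89 [236.93   2.47   0.  ]
wrist 14 0.83 [243.23  -4.57  14.  ]
side 0 0.53 [234.41   0.64   0.  ]
side 14 0.68 [229.25  -0.21  14.  ]
```

Force has dropped to zero at the 1.3 mm preload position, so the catch is holding. I'll back off and lift clear.

```bash
python3 -m inch '[[[0,0.03,-0.0075],0,1],[[0,0.1,-0.025],0,1],[[0,0.1,-0.025],0,1],[[0,0,-0.3],0,1],[[0,0,-0.6],0,1],[[0,0,-0.8],0,1],[[0,0,-0.4],0,1],[[0,0,0],0,1],[[0,0,0],0,1],[[0,0,0],0,1]]'; python3 bt.py; sed -i 's/^im=.*//' og.py; python3 og.py
```

```text
t: 48.6
eef_pos: [560.4, -27.1, 237.0]
tcp_rot: [3.141, -0.002, -2.909]
ft_force: [-0.6, -0.6, 0.2]
opening: 0.003
grip_force: 0.0
track [164.83  -0.9  127.35] F [ 0.4  -0.69  0.29]
wrist 0 0.71 [237.67   5.79  -0.  ]
wrist 14 0.68 [242.61   8.    14.  ]
wrist 14 0.43 [186.68  -4.36  14.  ]
side 0 0.49 [237.12   6.45  -0.  ]
side 14 0.61 [243.33  -6.64  14.  ]
track [164.81  -0.53 128.63] F [1.48 0.59 0.19]
13 [258.6  -15.23  12.5 ] [262.77  13.09  12.5 ] [259.39 262.34 262.73]
182 213
```

```bash
python3 -c "
from cell import env
print(env.job_done())"
```

```text
the job is handed in; nothing more can be done
None
```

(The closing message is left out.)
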